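# Tighten the castle nut of the felt wheel and lock it with its key

## Task

Push the lever of the brass castle nut clockwise (seen from above) until it has passed the red dot, then only a little further, to the very first position where a slot of the nut lines up with the cross hole in the spindle; ignore the blue dot, which is for another wheel. Then slide the yellow-headed locking key along its guide, through slot and spindle, until it is fully home with its head against the nut, and let go. Leave the loose things around where they lie.

Things in the scene. Friction and masses are not known exactly. Their poses are not given: they have to be found in the camera images.
- stand: Fixed grey wheel stand, upright spindle through a lying felt wheel. Origin on the spindle axis at table height, z up. Base plate x -55..55, y -125..60 mm, 10 mm high; wheel 86 mm across, z 10..30; steel flange 86 mm across, top z 34; spindle end 32 mm across, top z 66. Cross hole along the stand's y axis, 11 mm wide, z 48..60 mm.
- guide (a point): Middle of the open-topped aluminium trough (key guide) at floor height, z 50 mm. Axes as the stand's: the trough runs along y, from -112 to -31 mm of the spindle axis, at the stand's x = 0. 9 mm wide inside, 19 mm outside, wall tops z 56.5 mm.
- nut (a joint): Angle of the brass castle nut (rad), 0 to 3.3, grows clockwise seen from above (tightening). At value q the lever points 3.665 - q counter-clockwise from the stand's x axis. Slots line up with guide and cross hole at q = 0.524, 1.571, 2.618 (within about 0.07). Stays where left: friction 0.25 N m (2.5 N at the grip), no spring.
- lever_grip (a point): Middle of the black round grip of the nut's lever, 95 mm from the spindle axis, 41 mm above the table; x axis points outward along the lever, z up. Grip 16 mm thick, from 66 to 118 mm off the axis; nearer in a flat bar 14 mm wide, z 37..45 mm. Below the grip only table, or the base plate (10 mm high).
- nut_axis (a point): Point on the spindle axis at the top of the nut (z 62 mm); turns with it, x axis along the lever. Nut 50 mm across flats, six slots 11 mm wide, 60 degrees apart, z 48..62 mm; the nearest slots lie 30 degrees either side of the lever.
- red_dot: Red dot, 12 mm across, flat on the steel flange about 35 mm from the spindle axis, at about 150 or about 90 degrees counter-clockwise from the stand's x axis. The nut is tight once the lever's centre line has passed it clockwise. First slot position after it: q = 1.571 for the dot at 150 degrees, 2.618 for 90 degrees.
- blue_dot: Blue painted dot like the red one, at the other of the two places; means nothing for this wheel.
- key: Loose steel key in the guide. Origin on the shank axis (53.5 mm above the table) at the head's front face; y along the shank to the nut (stand's +y). Shank 7 x 7 mm, 54 long, rounded tip. Head: yellow plate 20 mm wide, y -8..0, 58 to 76 mm above the table. Slides freely, 50 g. Front face starts 90 to 100 mm from the spindle axis; home, it touches the nut 25 mm from it.
- spanner: Loose open-ended steel spanner, 167 x 30 x 6 mm, lying; leave alone. Origin at the centre of its underside.
- hex_key: Loose bent hex key, 95 x 29 x 6 mm, lying; leave alone. Origin at the centre of its underside.
- wax_bar_white: Loose white bar of polishing compound, 72 x 32 x 26 mm; leave alone. Origin at the centre of its underside.
- bob: Loose felt bob, 62 x 21 x 21 mm, lying; leave alone. Origin at the centre of its underside.
- rough_stone: Loose turquoise rough stone, 27 x 16 x 20 mm; leave alone. Origin at the centre of its underside.

How it is judged:
By the outcome, as a careful person would: the job done as asked, in the order asked, and still so for the second after the job is handed in, with the robot touching nothing.
It also fails if it takes over 53 s, if anything falls off the work surface, if the arm or the gripper's body presses on something with over 40 N, if the wrist force passes 120 N, or if a joint passes its speed limit or range.

## Robot

A 6-joint arm with a two-finger parallel gripper is mounted at the origin on a cart in front of the work surface, level with it; the furniture and walls round the work are solid. World frame = base frame: x ahead of the robot, y to its left, z up, the work surface at z = 0. Lengths are in m, angles in rad, forces in N, time in s.
With the tool pointing down it reaches from about 0.275 to 0.75 m from the base axis. Payload 10.2 kg.
Tool frame: the origin (TCP) lies midway between the tips of the shut fingers; the grasp point (between the pads) lies 19 mm behind it (env.hold_point_z is the distance from the TCP to the grasp point, in m); z points along the fingers, y is the line along which they close (so a half turn about z gives the same grasp; the last joint's range is limited). The gripper opens to 85 mm and grips with 20 to 120 N. Pads are 22 mm wide; open, the fingers measure 114 mm over their backs; the gripper's body (76 mm by 85 mm) begins 54 mm behind the grasp point. The pads swing forward as they close: fully open they stand 13 mm farther back than shut.
Start: joints at [0.96, 0.313, 1.498, -0, 1.331, -0.223], TCP at [0.199, 0.486, 0.231] pointing down, gripper open.
Joint ranges: [-2.94, 2.94], [-0.97, 2.17], [0.19, 2.56], [-1.23, 4.37], [0.02, 3.11], [-2.88, 2.88]. Speed limits (rad/s): [2.39, 2.39, 3.01, 3.14, 3.14, 3.14].

## Interface

Orientations are given as a unit quaternion [x, y, z, w].
In Python, from bench import env, kinematics, monitor, eyes, job gives the robot as it stands. The module is installed in compiled form; this text tells all that it offers. Calls block until the motion is done:
- env.reach(position, orientation): joint-space move of the TCP to a pose.
- env.movel(position, velocity=0.15, frame=None, guard=None): straight line of the TCP; frame=None keeps the orientation; velocity is the mean speed in m/s. With guard (N) it stops when the force on the tool has changed by that much, and returns True; else False.
- env.set_joints(angles): joint-space move.
- env.release() and env.close_gripper(effort=None): open the fingers fully, or close them until they stop; effort is the grip in N (None keeps the last).
- env.hold(seconds).
- kinematics.ik(position, orientation): joint angles nearest the present ones, or None.
- monitor.sense(): the state.
- eyes.grab_frame(name): name is "side" or "top"; returns a dict with "frame" (384x512x3 uint8, red, green, blue), "mtx" (3x3 intrinsics, pixels), "k1" (the pictures are not rectified: a ray, as slopes to the right and down, at radius r is drawn at 1 + k1 r^2 times it, then the intrinsics apply), "view" (4x4, takes a point from world to camera coordinates). Camera axes: x right, y down, z forward; pixel columns grow to the right and rows downward; lengths in m; the calibration is good to about 2 mm. A picture is of the moment at which its call begins. There is no depth.
A pose or a line that the arm cannot do raises env.MotionError and nothing moves.
- job.hand_in(): hands the job in; it is judged then, once.
The state is a dict: "clock": time; "joints": joint angles; "qvel": joint speeds; "joint_efforts": joint torques, N m; "position": TCP position; "ee_rot": TCP orientation; "contact_force": force on the tool from outside, world axes, zero at the start; "ft_torque": the same for the moment, N m; "finger_gap": opening from 0.0 (shut) to 1.0 (fully open); "gripper_force": force on a finger pad.
Only numpy, scipy, OpenCV 4.12 (cv2) and the standard library are available. Lean on these libraries where they do the work, as an engineer would, in place of code of your own. Each camera call takes 0.05 s, during which the arm holds its last target. There are 200 camera calls.

## Working session

There is one attempt and no reset: what is moved stays moved. The work goes in short steps, each a Python script; the robot and the scene stay as the last script left them, time stands still between calls to the robot, and variables do not carry over. Pictures are saved under pics/ and viewed, at most 10 in all, crops included, and the job is handed in when it is done.

```bash
mkdir -p pics; cat > h.py <<'E'
import numpy as np, cv2
from bench import env,kinematics,monitor,eyes,job
def grab(n,fn=None):
    f=eyes.grab_frame(n)
    if fn: cv2.imwrite('pics/'+fn,f['frame'][:,:,::-1])
    return f
def dist(f): return np.array([f['k1'],0,0,0,0.])
def proj(f,P):
    V=np.array(f['view']); r,_=cv2.Rodrigues(V[:3,:3])
    return cv2.projectPoints(np.atleast_2d(P).astype(float),r,V[:3,3],np.array(f['mtx']),dist(f))[0].reshape(-1,2)
def ray(f,uv):
    V=np.array(f['view']);n=cv2.undistortPoints(np.array([[uv]],float),np.array(f['mtx']),dist(f)).ravel()
    R=V[:3,:3]; return -R.T@V[:3,3], R.T@np.r_[n,1]
def atz(f,uv,z):
    o,d=ray(f,uv); return o+d*(z-o[2])/d[2]
def tri(f1,a,f2,b):
    A=[];B=[]
    for f,u in((f1,a),(f2,b)):
        o,d=ray(f,u);d/=np.linalg.norm(d);M=np.eye(3)-np.outer(d,d);A.append(M);B.append(M@o)
    return np.linalg.lstsq(np.vstack(A),np.hstack(B),rcond=None)[0]
E
python3 - <<'E'
from h import *
for n in('side','top'):
    f=grab(n,n+'0.png'); V=np.array(f['view']); print(n,f['k1'],np.array(f['mtx']).round(1).tolist(),(-V[:3,:3].T@V[:3,3]).round(3),V[2,:3].round(2))
    cv2.imwrite('pics/%s0b.png'%n,cv2.resize(f['frame'][:,:,::-1],(800,600),interpolation=cv2.INTER_CUBIC))
print(monitor.sense())
E
```

```text
side -0.04366401467814515 [[409.4, 0.0, 256.3], [0.0, 409.4, 194.5], [0.0, 0.0, 1.0]] [0.447 0.598 0.45 ] [ 0.08 -0.89 -0.44]
top -0.10243268980388001 [[393.9, 0.0, 261.9], [0.0, 393.9, 192.2], [0.0, 0.0, 1.0]] [ 0.464 -0.193  0.999] [ 0.09  0.01 -1.  ]
{'clock': 0.1, 'joints': array([ 9.59586089e-01,  3.13384317e-01,  1.49835685e+00,  1.20845234e-05,
        1.33101086e+00, -2.23428380e-01]), 'qvel': array([-7.08419260e-05, -8.53803677e-04, -3.10702329e-03, -1.92433858e-03,
       -1.46251022e-03,  7.79574547e-04]), 'joint_efforts': array([ 1.74842800e-03, -4.12899363e+01, -2.60140961e+01, -2.32538905e-04,
        3.03518340e-03,  1.51883455e-05]), 'position': array([0.19840789, 0.48581611, 0.23079889]), 'ee_rot': array([ 1.92679743e-01,  9.81261525e-01, -5.27559940e-04, -2.40319031e-04]), 'contact_force': array([ 0.30893628, -0.23392949,  0.15653889]), 'ft_torque': array([-0.03228524, -0.0315539 ,  0.00235153]), 'gripper_force': 0.0, 'finger_gap': 0.9968670178972441}
```

View pics/side0b.png

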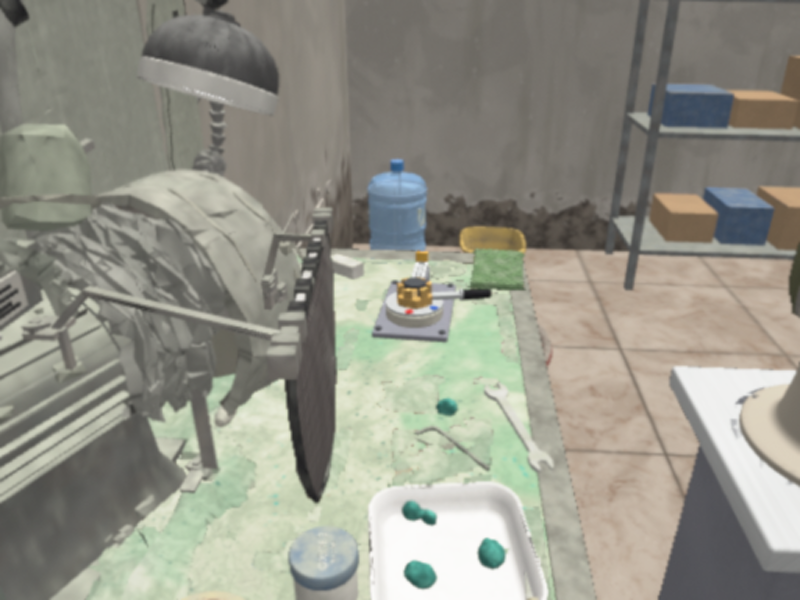

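View pics/top0b.png

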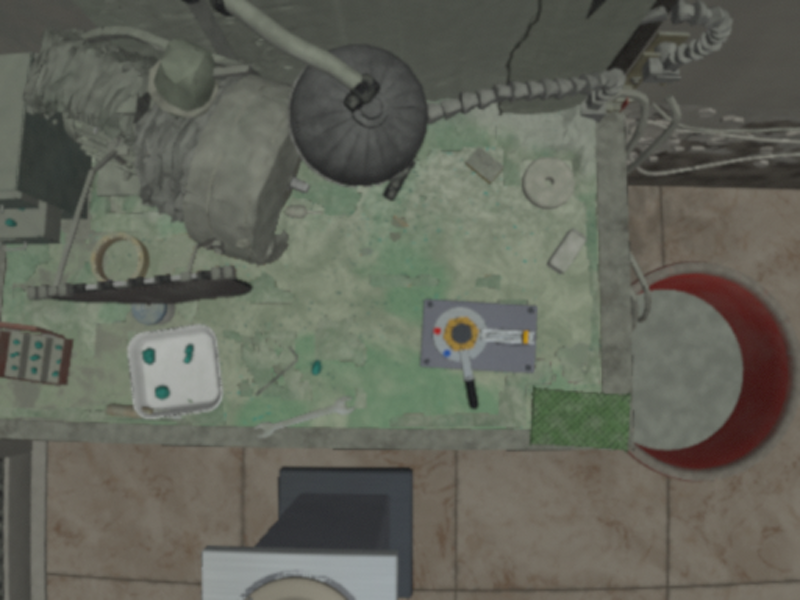

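The pictures show the stand at about (461,334) in the 800-px top view, with the trough running to image right. The lever points down, the red dot is left of the spindle at (437,331), and the blue dot is lower left at (447,353). Next I'll take close crops and fit the stand pose.

```bash
python3 - <<'E'
from h import *
T=grab('top');S=grab('side')
print(proj(T,[[0,0,0],[.2,.486,.23],[.45,-.25,0]]))
for uv in((461,334),(437,331),(447,353),(473,403),(527,338)): print(uv,atz(T,np.array(uv)*.64,0.05).round(3))
t=cv2.resize(T['frame'][180:270,260:350,::-1],(600,600),interpolation=cv2.INTER_CUBIC)
s=cv2.resize(S['frame'][155:225,230:325,::-1],(760,560),interpolation=cv2.INTER_CUBIC)
cv2.imwrite('pics/t1.png',t);cv2.imwrite('pics/s1.png',s)
E
```

```text
[[190.04728638 412.57938659]
 [-53.4015042  348.87179964]
 [290.20527134 235.07630132]]
(461, 334) [ 0.502 -0.259  0.05 ]
(437, 331) [ 0.506 -0.222  0.05 ]
(447, 353) [ 0.473 -0.237  0.05 ]
(473, 403) [ 0.396 -0.277  0.05 ]
(527, 338) [ 0.496 -0.361  0.05 ]
```

View pics/t1.png

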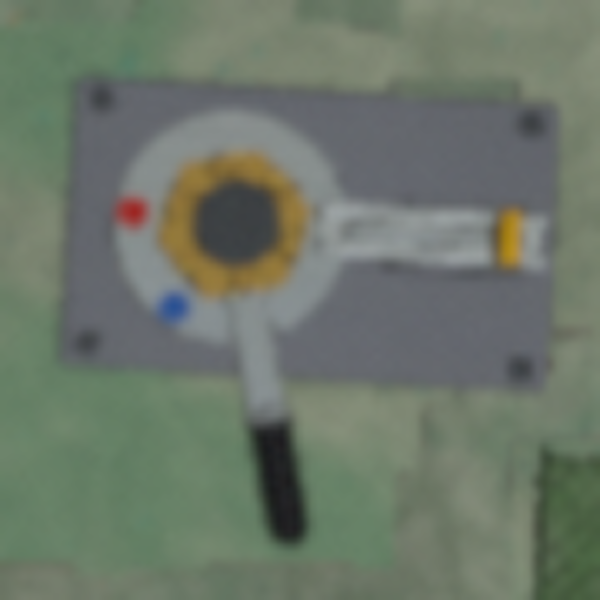

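View pics/s1.png

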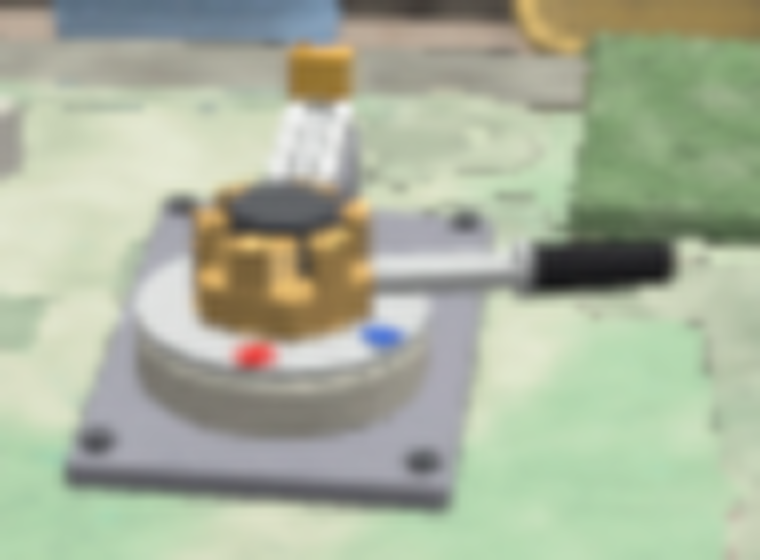

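```bash
cat > fit.py <<'E'
from h import *
from scipy.optimize import least_squares
T=grab('top');S=grab('side')
t=lambda u,v:(np.array([u,v])+.5)/6.6667-.5+[260,180]
s=lambda u,v:(np.array([u,v])+.5)/8-.5+[230,155]
# (frame, pix, stand xyz)
obs=[(T,t(78,78),(.055,.06,.01)),(T,t(556,104),(.055,-.125,.01)),(T,t(545,387),(-.055,-.125,.01)),(T,t(58,362),(-.055,.06,.01)),
(T,t(237,222),(0,0,.066)),(S,s(287,208),(0,0,.066)),(S,s(68,470),(.055,.06,.01)),(S,s(447,492),(-.055,.06,.01)),(S,s(492,212),(-.055,-.125,.01))]
def W(p,P):
    c,n=np.cos(p[2]),np.sin(p[2]);P=np.array(P); return np.array([p[0]+c*P[0]-n*P[1],p[1]+n*P[0]+c*P[1],P[2]])
def pts(p):
    q,k=p[3],p[4];a=3.665-q;d=np.array([np.cos(a),np.sin(a)])
    L=[(T,t(271,422),(*(d*.066),.049)),(T,t(288,538),(*(d*.118),.041)),(S,s(672,262),(*(d*.118),.041)),
    (T,t(509,238),(0,k-.004,.076)),(S,s(321,46),(0,k-.004,.076))]
    return obs+L
def res(p): return np.concatenate([proj(f,W(p,P))[0]-uv for f,uv,P in pts(p)])
r=least_squares(res,[.5,-.26,0,.4,-.1],loss='soft_l1')
print(r.x.round(4));print(res(r.x).reshape(-1,2).round(2).tolist())
tt=lambda f,a,g,b:print(tri(f,a,g,b).round(4))
tt(T,t(237,222),S,s(287,208));tt(T,t(288,538),S,s(672,262));tt(T,t(509,238),S,s(321,46));tt(T,t(132,213),S,s(254,355))
print([ (np.array(x)).round(4) for x in (W(r.x,(0,0,.066)),W(r.x,(0,.035,.034)))])
np.save('p.npy',r.x)
E
python3 fit.py
```

```text
[ 0.503  -0.2561 -0.052   0.2772 -0.0927]
[[-1.06, -0.46], [0.36, -0.26], [0.23, 1.01], [-0.51, 0.65], [-0.75, 0.14], [-0.76, -1.42], [-1.14, -1.7], [0.64, -1.32], [0.23, -0.69], [-1.0, -2.57], [0.35, 1.18], [0.98, -0.84], [-0.14, -0.15], [-0.34, -0.63]]
[ 0.5025 -0.2582  0.0616]
[ 0.3897 -0.2782  0.039 ]
[ 0.4975 -0.3533  0.0741]
[ 0.508  -0.2216  0.0325]
[array([ 0.503 , -0.2561,  0.066 ]), array([ 0.5049, -0.2211,  0.034 ])]
```

Stand is at (0.503, -0.257), yaw -0.05, with the lever at q≈0.28. The red dot is at 90°, so the target is q = 2.618. Now I'll plan the arc and check IK before moving.

```bash
cat >> h.py <<'E'
from scipy.spatial.transform import Rotation as Ro
C=np.array([.503,-.257]);YAW=-.052
def quat(xd): # tool down, tool x along xd(2d)
    x=np.r_[xd,0]/np.linalg.norm(xd);z=np.array([0,0,-1.]);return Ro.from_matrix(np.c_[x,np.cross(z,x),z]).as_quat()
def push(q,off=.019,z=.03,r=.093,sg=1):
    A=3.665-q+YAW;d=np.array([np.cos(A),np.sin(A)]);t=np.array([np.sin(A),-np.cos(A)])
    return np.r_[C+r*d-off*t,z],quat(sg*t)
E
python3 - <<'E'
from h import *
for sg in(1,-1):
    for q,o,z in[(.28,.05,.15),(.28,.05,.03),(.28,.019,.03),(1,.019,.03),(1.8,.019,.03),(2.618,.019,.03),(2.618,.05,.03),(2.618,.05,.15)]:
        j=kinematics.ik(*push(q,o,z,sg=sg));print(sg,q,z,None if j is None else np.round(j,2))
# key push poses, tool x along stand y or stand x
y=np.array([-np.sin(YAW),np.cos(YAW)]);x=np.array([np.cos(YAW),np.sin(YAW)])
for xd in(y,-y,x,-x):
    for k in(-.14,-.04): j=kinematics.ik(np.r_[C+k*y,.062],quat(xd));print(k,None if j is None else np.round(j,2))
E
```

```text
1 0.28 0.15 [-0.88  0.4   1.59 -0.    1.15 -1.07]
1 0.28 0.03 [-0.88  0.57  1.69 -0.    0.88 -1.07]
1 0.28 0.03 [-0.85  0.54  1.76 -0.    0.84 -1.04]
1 1 0.03 [-0.75  0.47  1.87 -0.    0.79 -0.22]
1 1.8 0.03 [-0.59  0.51  1.81 -0.    0.82  0.74]
1 2.618 0.03 [-0.51  0.63  1.59 -0.    0.92  1.63]
1 2.618 0.03 [-0.51  0.58  1.68 -0.    0.88  1.64]
1 2.618 0.15 [-0.51  0.41  1.59 -0.    1.15  1.64]
-1 0.28 0.15 [-0.88  0.4   1.59 -0.    1.15  2.07]
-1 0.28 0.03 [-0.88  0.57  1.69 -0.    0.88  2.07]
-1 0.28 0.03 [-0.85  0.54  1.76 -0.    0.84  2.1 ]
-1 1 0.03 None
-1 1.8 0.03 [-0.59  0.51  1.81 -0.    0.82 -2.41]
-1 2.618 0.03 [-0.51  0.63  1.59 -0.    0.92 -1.51]
-1 2.618 0.03 [-0.51  0.58  1.68 -0.    0.88 -1.5 ]
-1 2.618 0.15 [-0.51  0.41  1.59 -0.    1.15 -1.5 ]
-0.14 [-0.86  0.72  1.33 -0.    1.1  -0.81]
-0.04 [-0.74  0.61  1.51 -0.    1.02 -0.68]
-0.14 [-0.86  0.72  1.33 -0.    1.1   2.33]
-0.04 [-0.74  0.61  1.51 -0.    1.02  2.46]
-0.14 [-0.86  0.72  1.33 -0.    1.1   0.76]
-0.04 [-0.74  0.61  1.51 -0.    1.02  0.89]
-0.14 [-0.86  0.72  1.33 -0.    1.1  -2.38]
-0.04 [-0.74  0.61  1.51 -0.    1.02 -2.25]
```

```bash
python3 - <<'E'
from h import *
env.close_gripper(40)
env.reach([.33,.15,.26],push(.28)[1])
env.reach(*push(.28,.05,.14));print(monitor.sense()['clock'])
p,o=push(.28,.05,.03);print(env.movel(p,.15,o,guard=20))
p,o=push(.28,.025);print(env.movel(p,.08,o,guard=20))
for q in np.linspace(.4,2.45,10):
    p,o=push(q); g=env.movel(p,.09,o,guard=20)
    s=monitor.sense();print(round(q,2),g,s['contact_force'].round(1))
    if g: break
print(s['clock'],s['position'].round(4),p)
T=grab('top');S=grab('side')
a=cv2.resize(T['frame'][180:270,260:350,::-1],(400,400),interpolation=cv2.INTER_CUBIC)
b=cv2.resize(S['frame'][155:225,230:325,::-1],(400,400),interpolation=cv2.INTER_CUBIC)
cv2.imwrite('pics/c2.png',np.hstack([a,b]))
E
```

```text
4.2333
False
False
0.4 False [ 0.2 -0.2 -0.8]
0.63 False [ 0.  -0.6 -1. ]
0.86 False [ 0.4 -0.2  0.7]
1.08 False [ 0.2 -0.9 -0.6]
1.31 False [-0.4 -0.7 -0.3]
1.54 False [ 0.5  0.4 -0.1]
1.77 False [0.2 0.  0.7]
1.99 False [-0.1  1.  -0.2]
2.22 False [-0.2  0.4 -0.8]
2.45 False [-0.7  0.4  0.8]
9.4417 [ 0.5219 -0.1642  0.0299] [ 0.52244068 -0.16409112  0.03      ]
```

View pics/c2.png

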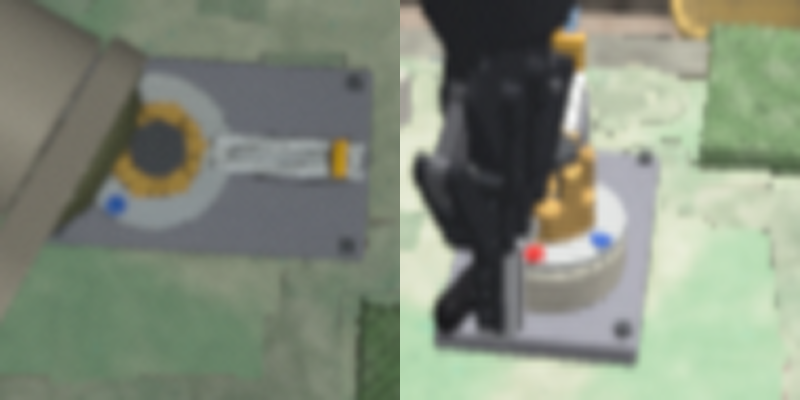

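The left half shows the nut turned and the lever hidden behind the arm. I'll back off and measure the lever.

```bash
python3 - <<'E'
from h import *
p,o=push(2.45,.05,.03);env.movel(p,.15,o)
p[2]=.14;env.movel(p,.25,o)
env.reach([.33,.1,.2],quat(np.array([-np.sin(YAW),np.cos(YAW)])))
print(monitor.sense()['clock'])
T=grab('top','T3.png');S=grab('side','S3.png')
a=cv2.resize(T['frame'][170:260,250:340,::-1],(400,400),interpolation=cv2.INTER_CUBIC)
b=cv2.resize(S['frame'][155:225,210:280,::-1],(400,400),interpolation=cv2.INTER_CUBIC)
for q in (2.45,2.618):
  A=3.665-q+YAW;d=np.array([np.cos(A),np.sin(A)])
  for r in(.066,.118):
    P=np.r_[C+r*d,.041];print(q,r,((proj(T,P)[0]-[250,170]+.5)*400/90-.5).round(),((proj(S,P)[0]-[210,155]+.5)*400/70-.5).round())
cv2.imwrite('pics/c3.png',np.hstack([a,b]))
E
```

```text
11.8
2.45 0.066 [ 87. 147.] [236. 261.]
2.45 0.118 [  0. 109.] [167. 319.]
2.618 0.066 [ 97. 129.] [212. 254.]
2.618 0.118 [18. 77.] [123. 305.]
```

View pics/c3.png

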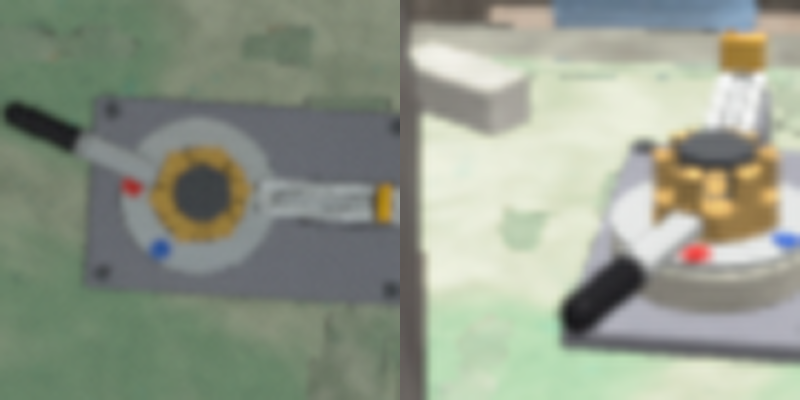

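Lever tip at (7,110) and grip root at (78,145) on the left, close to the q=2.45 prediction. I'll segment the grip for a precise q and push the remainder.

```bash
cat >> h.py <<'E'
from scipy.optimize import least_squares
def leverq(q0,T=None,S=None):
    T=T or grab('top');S=S or grab('side');ob=[]
    for f in(T,S):
        A=3.665-q0+YAW;uv=proj(f,np.r_[C+.092*np.array([np.cos(A),np.sin(A)]),.041])[0]
        m=(f['frame'].max(2)<70).astype(np.uint8)
        n,l,st,ce=cv2.connectedComponentsWithStats(m)
        k=min((i for i in range(1,n) if st[i,4]>15),key=lambda i:np.linalg.norm(ce[i]-uv));ob.append((f,ce[k]));print(st[k,4],ce[k].round(1),uv.round(1))
    def pr(q): A=3.665-q+YAW;return np.r_[C+.092*np.array([np.cos(A),np.sin(A)]),.041]
    out=[least_squares(lambda x:np.concatenate([proj(f,pr(x[0]))[0]-u for f,u in o]),[q0]).x[0] for o in([ob[0]],[ob[1]],ob)]
    P=tri(T,ob[0][1],S,ob[1][1]);return np.round(out,3),P.round(4)
E
cat > a.py <<'E'
from h import *
print(leverq(2.45))
E
python3 a.py
```

```text
94 [258.9 197.8] [259.4 198.3]
84 [244.7 206.5] [245.  205.2]
(array([2.457, 2.449, 2.453]), array([ 0.5405, -0.1713,  0.0386]))
```

```bash
python3 - <<'E'
from h import *
p,o=push(2.45,.05,.14);env.reach(p,o)
p[2]=.03;print(env.movel(p,.2,o,guard=20))
for q in(2.45,2.54,2.62):
    p,o=push(q);print(env.movel(p,.08,o,guard=20))
p,o=push(2.62,.05);env.movel(p,.15,o)
p[2]=.14;env.movel(p,.25,o)
y=np.array([-np.sin(YAW),np.cos(YAW)])
env.reach([.33,.1,.2],quat(y))
print(leverq(2.618),monitor.sense()['clock'])
E
```

```text
False
False
False
False
92 [262.2 192.3] [262.4 192.8]
85 [239.1 204.5] [239.1 203.4]
(array([2.625, 2.608, 2.617]), array([ 0.5538, -0.1793,  0.0388])) 17.5583
```

```bash
python3 - <<'E'
from h import *
y=np.array([-np.sin(YAW),np.cos(YAW)]);o=quat(y)
P=lambda k,z=.062:np.r_[C+k*y,z]
def k(): return round((monitor.sense()['position'][:2]-C)@y,4)
env.reach(P(-.145,.15),o);env.movel(P(-.145),.15,o,guard=15)
print(k(),monitor.sense()['position'][2])
print(env.movel(P(-.055),.05,o,guard=12),k(),monitor.sense()['contact_force'].round(1))
print(env.movel(P(-.034),.02,o,guard=12),k(),monitor.sense()['contact_force'].round(1),monitor.sense()['clock'])
E
```

```text
-0.1453 0.06314423167184322
False -0.0552 [-0.   0.2  0.3]
True -0.0437 [-0.1 -4.7  0.9] 22.8417
```

```bash
python3 - <<'E'
from h import *
y=np.array([-np.sin(YAW),np.cos(YAW)]);o=quat(y)
P=lambda k,z=.062:np.r_[C+k*y,z]
env.movel(P(-.08),.08,o);env.movel(P(-.08,.16),.2,o);env.reach([.33,.1,.2],o)
T=grab('top');S=grab('side');print(leverq(2.618,T,S),monitor.sense()['clock'])
a=cv2.resize(T['frame'][170:260,250:340,::-1],(400,400),interpolation=cv2.INTER_CUBIC)
b=cv2.resize(S['frame'][155:225,230:300,::-1],(400,400),interpolation=cv2.INTER_CUBIC)
cv2.imwrite('pics/c4.png',np.hstack([a,b]))
print((proj(T,P(-.029,.076))[0]-[250,170]+.5)*400/90-.5,(proj(S,P(-.029,.076))[0]-[230,155]+.5)*400/70-.5)
E
```

```text
92 [262.2 192.3] [262.4 192.8]
85 [239.1 204.5] [239.1 203.4]
(array([2.625, 2.608, 2.617]), array([ 0.5538, -0.1793,  0.0388])) 25.9083
[256.84808579 195.27173086] [209.33955835  88.42968684]
```

View pics/c4.png

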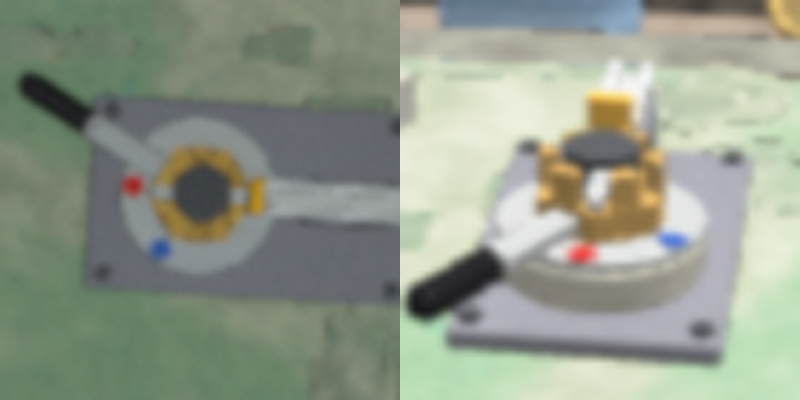

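The key's head sits against the nut at (257,195), as predicted for fully home. Its tip shows in the far slot at (160,193), and the lever is past the red dot.

```bash
python3 -c "
from h import *
print(job.hand_in())"
```

```text
the job is handed in; nothing more can be done
None
```

The job is handed in: the lever is past the red dot at about q = 2.617 (target 2.618), the locking key is fully home with its head against the nut, and the gripper had let go and backed clear at about 26 s.

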